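# Pin the hinged soap mould together

## Robot

A 6-joint arm with a two-finger parallel gripper is mounted at the origin on a cart in front of the work surface, level with it; the furniture and walls round the work are solid. World frame = base frame: x ahead of the robot, y to its left, z up, the work surface at z = 0. Lengths are in m, angles in rad, forces in N, time in s.
With the tool pointing down it reaches from about 0.15 to 0.775 m from the base axis. Payload 6.1 kg.
Tool frame: the origin (TCP) lies where the fingers leave the gripper's body, on its centre line; the fingertips stand 73 mm ahead of it and the grasp point (between the pads) lies 54 mm ahead of it; z points along the fingers, y is the line along which they close (so a half turn about z gives the same grasp; the last joint's range is limited). The gripper opens to 85 mm and grips with 20 to 120 N. Pads are 22 mm wide; open, the fingers measure 114 mm over their backs; the gripper's body (76 mm by 85 mm) begins 54 mm behind the grasp point. The pads swing forward as they close: fully open they stand 13 mm farther back than shut.
Start: joints at [1.194, 0.126, -0.04, 1.405, 0, 1.571], TCP at [0.193, 0.488, 0.304] pointing down, gripper open.
Joint ranges: [-2.72, 2.72], [-0.95, 1.95], [-1.27, 1.35], [-1.78, 2.02], [-1.46, 1.47], [-3.14, 3.14]. Speed limits (rad/s): [2.39, 2.39, 3.01, 3.14, 3.14, 3.14].

## Interface

Orientations are given as a unit quaternion [w, x, y, z].
In Python, from bench import bot, planner, status, imaging, order gives the robot as it stands. The module is installed in compiled form; this text tells all that it offers. Calls block until the motion is done:
- bot.goto(position, orientation): joint-space move of the TCP to a pose.
- bot.servo_line(position, orientation=None, speed=0.15, contact_N=None): straight line of the TCP; orientation=None keeps the orientation; speed is the mean speed in m/s. With contact_N (N) it stops when the force on the tool has changed by that much, and returns True; else False.
- bot.move_joints(angles): joint-space move.
- bot.command_gripper(opening, grasp_force=None): finger opening in m; grasp_force is the grip in N (None keeps the last); returns when the fingers have stopped.
- bot.sleep(seconds).
- planner.solve_ik(position, orientation): joint angles nearest the present ones, or None.
- status.observe(): the state.
- imaging.read_camera(name): name is "scene" or "side" or "wrist"; returns the picture (480x640x3 uint8, red, green, blue); there is no depth.
- imaging.camera_model(name): a dict with "fovy" (degrees; the focal length in pixels is half the picture's height over the tangent of half this angle, whatever the lens; pixels are square), "cx", "cy" (the principal point, pixels), "k1" (the pictures are not rectified: a ray, as slopes to the right and down, at radius r is drawn at 1 + k1 r^2 times it, then the intrinsics apply), "R" (3x3) and "t" (3): a world point X has camera coordinates R X + t; the wrist camera has in their place "mount" (4x4, takes a point from camera to tool coordinates, whose origin is the TCP and whose axes are the flange's). Camera axes: x right, y down, z forward; pixel columns grow to the right and rows downward; lengths in m; the calibration is good to about 2 mm. A picture is of the moment at which its call begins: read the wrist's pose just before it. camera_model takes no time and is no camera call.
A pose or a line that the arm cannot do raises bot.PlanningError and nothing moves.
- order.finish_job(): hands the job in; it is judged then, once.
The state is a dict: "time_s": time; "qpos": joint angles; "joint_vel": joint speeds; "tau": joint torques, N m; "tcp_pos": TCP position; "tool_rot": TCP orientation; "ft_force": force on the tool from outside, world axes, zero at the start; "moment": the same for the moment, N m; "gripper_width": finger opening in m; "finger_force": force on a finger pad.
Only numpy, scipy, OpenCV 4.12 (cv2) and the standard library are available. Lean on these libraries where they do the work, as an engineer would, in place of code of your own. Each camera call takes 0.05 s, during which the arm holds its last target. There are 200 camera calls.

## Task

Stand the loose front half of the aluminium mould on the pouring board, slide it up against the bolted back half until the faces meet, then take the long hinge pin from the wooden stand and push it down through the hinge knuckles until its collar sits fully home, with the mould left shut and upright. The knuckles will not line up by themselves: feel for it, go gently and never force the pin or the halves. Leave the short pin in the stand and the two dye bottles as they are.

Things in the scene. Friction and masses are not known exactly. Their poses are not given: they have to be found in the camera images.
- pouring_board: light wooden pouring board, 200 x 200 x 12 mm, fixed to the table; origin at the centre of its underside, x points away from the robot. The back half of an upright two-part aluminium mould is bolted on it.
- back_bolts: the two bolts that hold down the back half; origin on the board's top at the NOMINAL middle of the back half's parting face (15 mm along x from the board's centre), axes as the board's. The back half: half shell, outer radius 36, 84 mm high, face towards -x. Its slotted feet leave its true place up to 5 mm off along x and 8 mm along y (not turned): not measured; it stays put in use.
- hinge_mark (a point): point on the board's top at the NOMINAL hinge axis, 58 mm along y from back_bolts' origin, axes as the board's; the true axis is off as the back half is. The back half's one knuckle (outer 20, bore 10 mm) is 33 to 61 mm above this point and goes between the front half's two, 3 mm to spare above and below. A spring plunger in it, 41 mm up, holds the pin back with about 3 to 12 N.
- front_half: loose front half of the mould, about 0.35 kg, a half shell standing upright, outer radius 36, 84 mm high. Origin on its underside, in the middle of its parting face, which is its plane x = 0 and looks to +x; the shell lies at -x; its flanges and knuckles reach from y = -50 to +68 mm. Shut, its axes point as the board's.
- front_grip (a point): middle of the top edge of the front half's web for the hand, 78 mm above its underside, 52 mm behind the face; the web is 12 mm thick (gripped along y), 34 mm long (along x) and runs down to the underside; axes as front_half
- front_bore (a point): centre of the mouth of the front half's upper knuckle (58 mm along its y, in the plane of the face, 90 mm above its underside); the pin's collar sits on it. Two knuckles, outer 20, bore 10 mm, reach from 0 to 30 and from 64 to 90 mm above the underside. Axes as front_half, z along the bore.
- pin_stand: wooden stand 44 x 120 x 40 mm, fixed, origin at the centre of its underside, with two upright holes 30 mm deep at y = -30 and +30 mm; one holds the long pin, the other the short one, either way round
- hinge_pin: long steel hinge pin, 50 g, standing upright in the stand: shaft 8 mm thick and 80 mm long, tip tapering to 6 mm over the last 6 mm, above the shaft a collar 18 mm across and 4 mm thick, above that a round knob 15.6 mm across and 30 mm high. Origin at the tip, z up along the shaft.
- hinge_pin_tip (a point): the tip of the long pin, at its origin
- hinge_pin_seat (a point): underside of the long pin's collar, 80 mm above its tip
- hinge_pin_knob (a point): middle of the long pin's knob, 99 mm above its tip, where it is gripped
- short_pin: the same kind of pin with a shaft of only 50 mm, for a smaller mould, in the other hole of the stand; origin at its tip
- dye_bottle_0: dropper bottle of soap dye, 26 mm across and 73 mm high, standing behind the board; origin at its foot
- dye_bottle_3: dropper bottle of soap dye, 26 mm across and 76 mm high, standing behind the board; origin at its foot

How it is judged:
By the outcome, as a careful person would: the job done as asked, in the order asked, and still so for the second after the job is handed in, with the robot touching nothing.
It also fails if it takes over 72 s, if anything falls off the work surface, if the arm or the gripper's body presses on something with over 40 N, if the wrist force passes 120 N, or if a joint passes its speed limit or range.

## Working session

There is one attempt and no reset: what is moved stays moved. The work goes in short steps, each a Python script; the robot and the scene stay as the last script left them, time stands still between calls to the robot, and variables do not carry over. Pictures are saved under pics/ and viewed, at most 10 in all, crops included, and the job is handed in when it is done.

```bash
ls; mkdir -p pics; cat > h.py <<'E'
import numpy as np, cv2
from bench import bot, planner, status, imaging, order
from scipy.spatial.transform import Rotation as Ro
def save(n,f):
    im=imaging.read_camera(n); cv2.imwrite('pics/'+f,im[:,:,::-1]); return im
def pose():
    s=status.observe(); q=s['tool_rot']; return np.array(s['tcp_pos']), Ro.from_quat([q[1],q[2],q[3],q[0]]).as_matrix()
def cam(n,tp=None):
    m=imaging.camera_model(n)
    if 'R' in m and n!='wrist': R=np.array(m['R']);t=np.array(m['t']); return m,R.T,-R.T@t
    p,T=tp if tp else pose(); M=np.array(m['mount']); return m,T@M[:3,:3],T@M[:3,3]+p
def ray(c,u,v):
    m,Rwc,o=c; f=240/np.tan(np.radians(m['fovy'])/2)
    d=np.array([(u-m['cx'])/f,(v-m['cy'])/f]); r=np.linalg.norm(d); a=r
    for _ in range(20): a=r/(1+m['k1']*a*a)
    d=d*(a/r if r>0 else 1); return o,Rwc@np.array([d[0],d[1],1])
def onz(c,u,v,z):
    o,d=ray(c,u,v); return o+d*(z-o[2])/d[2]
def proj(c,X):
    m,Rwc,o=c; f=240/np.tan(np.radians(m['fovy'])/2); x=Rwc.T@(np.array(X)-o); s=x[:2]/x[2]
    s=s*(1+m['k1']*(s@s)); return s[0]*f+m['cx'],s[1]*f+m['cy']
def down(yaw):  # tool z down, tool y axis at angle yaw from world y
    R=Ro.from_euler('z',yaw)*Ro.from_matrix(np.diag([-1.,1,-1])); q=R.as_quat(); return [q[3],q[0],q[1],q[2]]
E
python3 - <<'E'
from h import *
a=save('scene','s0.png');b=save('side','d0.png')
print(status.observe())
for n in('scene','side','wrist'):print(n,imaging.camera_model(n))
save('wrist','w0.png')
E
```

```text
pics
{'time_s': 0.1, 'qpos': array([ 1.19400078e+00,  1.26345393e-01, -4.05248054e-02,  1.40537055e+00,
        5.46138687e-06,  1.57079470e+00]), 'joint_vel': array([-1.25366394e-03, -6.33614324e-04,  2.04183640e-03,  3.22859828e-06,
       -7.87765099e-04, -1.35030029e-03]), 'tau': array([ 1.82670025e-03, -4.36904240e+01,  3.53606129e+01,  1.36671681e-02,
        8.23130040e-05, -9.68738561e-06]), 'tcp_pos': array([0.19307435, 0.48793223, 0.30318461]), 'tool_rot': array([-1.37941888e-04,  1.87284415e-01,  9.82305465e-01, -7.08917537e-04]), 'ft_force': array([-0.20288537,  1.0588607 , -0.09918462]), 'moment': array([-0.05070841, -0.01456329,  0.01009299]), 'finger_force': 0.0, 'gripper_width': 0.08549213089902134}
scene {'fovy': 55.08370332461249, 'cx': 316.2635880819929, 'cy': 235.9586818322269, 'k1': -0.11409029626887557, 'R': array([[-0.55220364, -0.83370332,  0.00314919],
       [-0.52684843,  0.34602573, -0.77633557],
       [ 0.64614384, -0.43035448, -0.63031195]]), 't': array([0.52993981, 0.27294896, 0.6357429 ])}
side {'fovy': 42.5355762075797, 'cx': 323.30317666613405, 'cy': 242.98334166475155, 'k1': 0.0098183456000667, 'R': array([[-0.99577317, -0.09177315,  0.003671  ],
       [-0.05402626,  0.55294605, -0.83146366],
       [ 0.07427617, -0.82814754, -0.55556701]]), 't': array([ 0.60227098, -0.03790116,  1.22185416])}
wrist {'fovy': 61.0549348718019, 'cx': 318.90061062302107, 'cy': 244.55958754156498, 'k1': -0.021414565321429425, 'mount': array([[ 4.60664819e-04, -9.60831521e-01, -2.77132775e-01,
         7.10264340e-02],
       [ 9.99999883e-01,  4.01290105e-04,  2.70962476e-04,
        -3.45501205e-04],
       [-1.49138648e-04, -2.77132868e-01,  9.60831594e-01,
        -6.99107498e-02],
       [ 0.00000000e+00,  0.00000000e+00,  0.00000000e+00,
         1.00000000e+00]])}
```

View pics/s0.png

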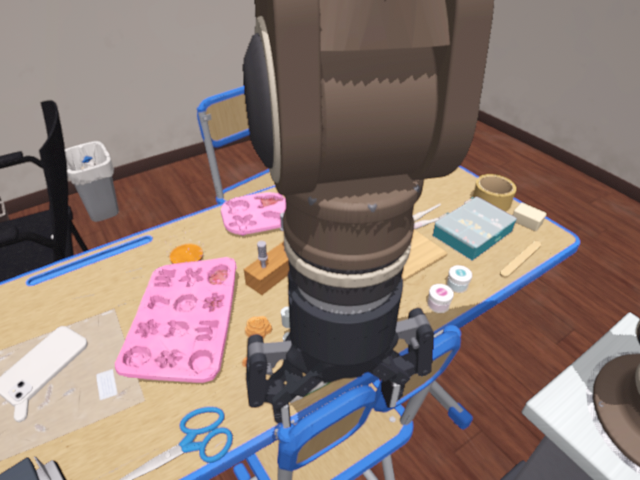

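View pics/d0.png

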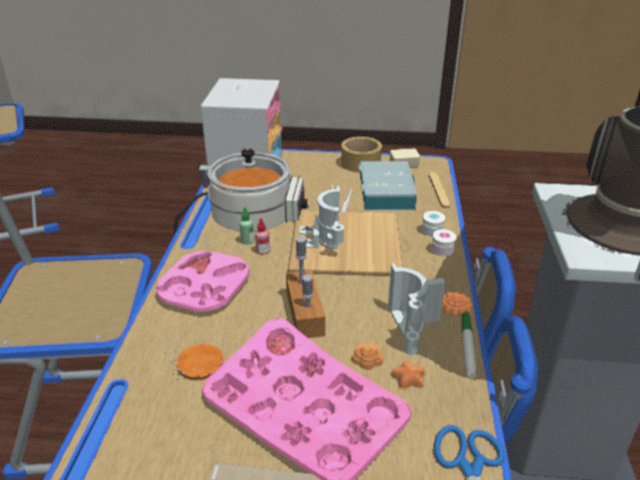

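The side view shows the board around (345,242), with the back half at (328,220). The loose front half stands at (412,305), turned, with its knuckles near (412,340). The stand is at (306,305), with the pins at (301,250) and (307,290).

```bash
python3 - <<'E'
from h import *
c=cam('side')
for n,u,v,z in [('bA',297,272,0.006),('bB',402,272,.012),('bC',398,213,.012),('bD',315,213,.012),('fh knuckle foot',411,350,0),('web?',440,315,0),('stand near right',325,328,.0),('stand top near R',324,315,.04),('stand top far L',290,278,.04),('pin near knob top',308,278,.09),('pin far top',301,236,.11),('bott',246,242,0),('bott',263,251,0)]:
    print(n,onz(c,u,v,z).round(3))
E
```

```text
bA [0.63  0.231 0.006]
bB [0.448 0.221 0.012]
bC [0.453 0.023 0.012]
bD [0.618 0.039 0.012]
fh knuckle foot [0.436 0.401 0.   ]
web? [0.388 0.315 0.   ]
stand near right [0.569 0.364 0.   ]
stand top near R [0.569 0.38  0.04 ]
stand top far L [0.632 0.294 0.04 ]
pin near knob top [0.595 0.357 0.09 ]
pin far top [0.616 0.274 0.11 ]
bott [0.739 0.137 0.   ]
bott [0.702 0.164 0.   ]
```

View pics/w0.png

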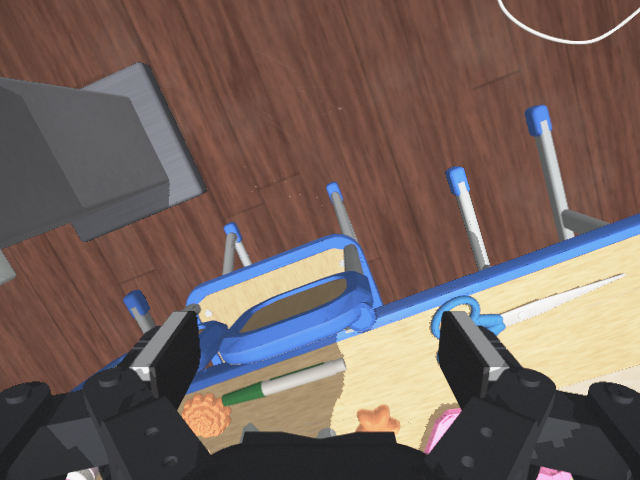

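The wrist view shows the chair and the table edge, with the fingers at the bottom of the picture. I'll move above the work area and look down.

```bash
python3 - <<'E'
from h import *
p=[0.40,0.24,0.40]
for y in (0,):
    print(planner.solve_ik(p,down(y)))
bot.goto(p,down(0)); bot.sleep(.2)
tp=pose(); print(tp, status.observe()['time_s'])
np.save('tpA.npy',np.c_[tp[1],tp[0]])
save('wrist','w1.png'); save('scene','s1.png')
E
```

```text
[0.5404195  0.03460364 0.0719929  1.60818559 0.         0.5404195 ]
(array([0.39964279, 0.2407327 , 0.39962225]), array([[-9.99998771e-01, -1.43515595e-03, -6.30339799e-04],
       [-1.43499858e-03,  9.99998939e-01, -2.50041405e-04],
       [ 6.30697979e-04, -2.49136561e-04, -9.99999770e-01]])) 1.625
```

View pics/w1.png

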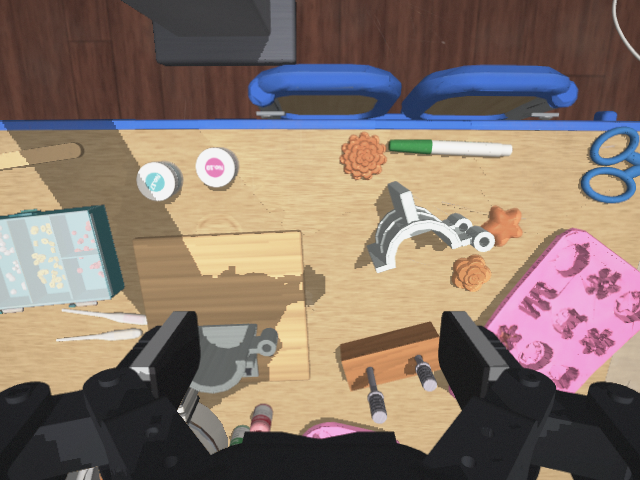

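The wrist view from above shows:
- **Front half:** web from about (397,187) to (412,218), upper knuckle bore at (483,241).
- **Back half:** knuckle at (266,346).
- **Board:** corners at (302,231), (309,380) and (135,238).
- **Pins:** the long pin is the left one, knob at (377,410).

I'll zoom in on these with a crop.

```bash
python3 - <<'E'
import cv2,numpy as np
i=cv2.imread('pics/w1.png')
a=cv2.resize(i[170:290,365:525],None,fx=5,fy=5,interpolation=cv2.INTER_CUBIC)[:, :400*2]
b=cv2.resize(i[300:420,185:345],None,fx=5,fy=5,interpolation=cv2.INTER_CUBIC)
a=cv2.resize(a,(400,300));b=cv2.resize(b,(400,300))
c=cv2.resize(i[320:440,330:490],(400,300),interpolation=cv2.INTER_CUBIC)
d=cv2.resize(i[220:400,120:360],(400,300),interpolation=cv2.INTER_CUBIC)
cv2.imwrite('pics/c1.png',np.vstack([np.hstack([a,b]),np.hstack([c,d])]))
E
```

```text
(no output)
```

View pics/c1.png

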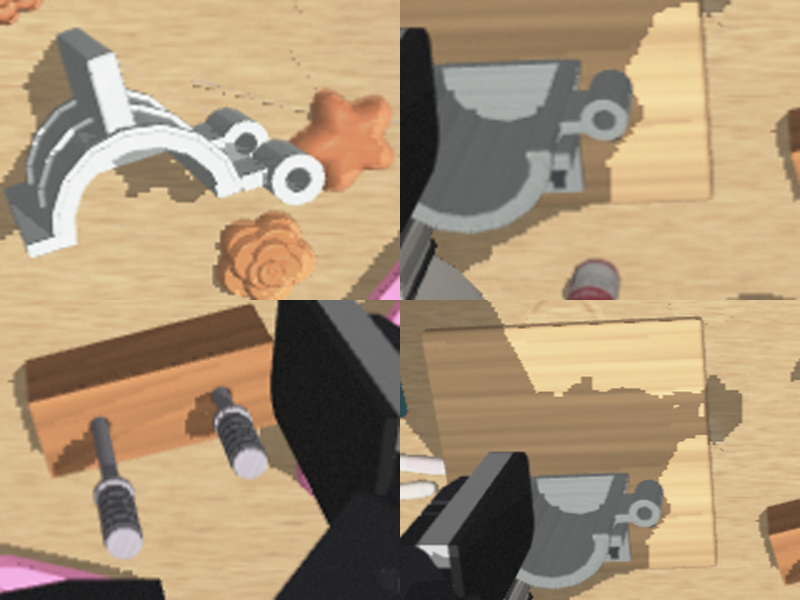

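View pics/s1.png

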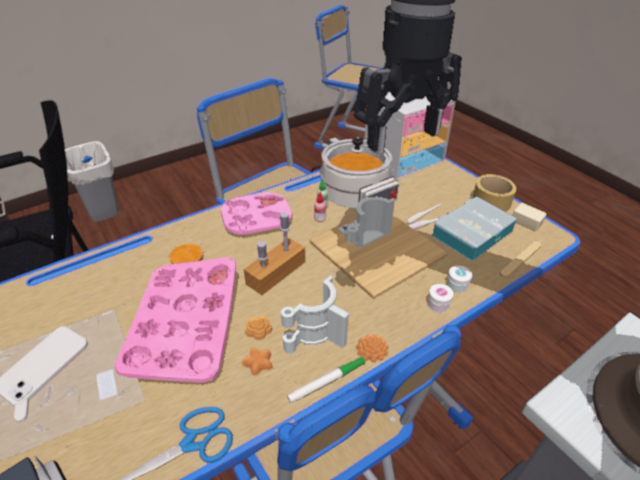

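The crops confirm it. In picture pixels:
- **Front bore:** (483.8,242).
- **Web top edge:** runs (405.4,192) to (413,220.4).
- **Back knuckle bore:** (266.6,348.8).
- **Long pin knob:** top near (381,415).

The scene view agrees with this layout. Next I'll compute positions from these.

```bash
python3 - <<'E'
from h import *
A=np.load('tpA.npy'); c=cam('wrist',(A[:,3],A[:,:3]))
P=lambda u,v,z:onz(c,u,v,z)
A_=lambda x,y,z:P(365+x/2.5,170+y/2.5,z); B_=lambda x,y,z:P(185+(x-400)/2.5,300+y/2.5,z)
C_=lambda x,y,z:P(330+x/2.5,320+(y-300)/2.5,z); D_=lambda x,y,z:P(120+(x-400)/1.667,220+(y-300)/1.667,z)
yaw=lambda d:np.degrees(np.arctan2(-d[0],d[1]))
bore=A_(297,180,.09); w1=A_(101,55,.078); w2=A_(120,126,.078); fl=A_(32,257,.084)
print('bore',bore,'web',w1,w2,np.linalg.norm(w1-w2),'mid',(w1+w2)/2,'flange',fl,np.linalg.norm(fl-bore))
print('yaw web',np.degrees(np.arctan2(*(w2-w1)[1::-1])),'face',yaw(bore-fl),'grip-bore',np.degrees(np.arctan2(*((bore-(w1+w2)/2)[1::-1])))-np.degrees(np.arctan2(58,52)))
tl,tr,br=D_(422,331,.012),D_(700,318,.012),D_(715,565,.012)
print('board',tl,tr,br,np.linalg.norm(tl-tr),np.linalg.norm(tr-br),yaw(tr-tl),np.degrees(np.arctan2(*(br-tr)[1::-1])))
cen=(tl+br)/2; print('cen',cen); y=np.radians(yaw(tr-tl)); R=Ro.from_euler('z',y).as_matrix()
print('hinge nominal',cen+R@[.015,.058,0]); kb=B_(604,122,.073); print('knuckle meas',kb)
print('flange back top corners',B_(580,62,.096),B_(443,68,.096))
# stand and pins
print('stand top',C_(28,402,.04),C_(55,475,.04),'holes',C_(100,428,.04),C_(218,394,.04),'knob tops L,S',C_(124,544,.124),C_(250,464,.094))
s=cam('scene')
for n,u,v,z in[('bore',289,311,.09),('long top',285,215,.124),('webtop?',337,310,.078)]:print(n,onz(s,u,v,z))
E
```

```text
bore [0.43494705 0.40109335 0.09      ] web [0.38826696 0.32429004 0.078     ] [0.41633751 0.33347868 0.078     ] 0.029536197812326602 mid [0.40230224 0.32888436 0.078     ] flange [0.46903    0.30011802 0.084     ] 0.1067411171423015
yaw web 18.12539669314377 face 18.651456493764215 grip-bore 17.550717276562033
board [0.45342663 0.02350643 0.012     ] [0.44373311 0.21885421 0.012     ] [0.64160843 0.22828934 0.012     ] 0.1955881328142556 0.19810012995220458 2.8407935471445023 2.7299215929611336
cen [0.54751753 0.12589789 0.012     ]
hinge nominal [0.55962456 0.18457002 0.012     ]
knuckle meas [0.56180115 0.18364999 0.073     ]
flange back top corners [0.52089366 0.17815953 0.096     ] [0.52380845 0.12221684 0.096     ]
stand top [0.59722429 0.26782321 0.04      ] [0.63804564 0.28181581 0.04      ] holes [0.61152431 0.30292338 0.04      ] [0.59288886 0.35880366 0.04      ] knob tops L,S [0.6101399  0.30251559 0.124     ] [0.59375989 0.36013938 0.094     ]
bore [0.433299   0.39802545 0.09      ]
long top [0.6046945  0.30231484 0.124     ]
webtop? [0.40388202 0.33017962 0.078     ]
```

```bash
cat >> h.py <<'E'
def downf(yaw): return down(yaw+np.pi)
def st(msg=''):
    s=status.observe(); print(msg,'t',round(s['time_s'],2),'tcp',np.round(s['tcp_pos'],4),'F',np.round(s['ft_force'],1),'M',np.round(s['moment'],2),'w',round(s['gripper_width'],4),'ff',round(s['finger_force'],1)); return s
E
python3 - <<'E'
from h import *
y=np.radians(18.2); q=downf(y); g=np.array([.403,.3293,0])
print(planner.solve_ik(g+[0,0,.104],q))
bot.goto(g+[0,0,.2],q); st('above')
print(bot.servo_line(g+[0,0,.104],speed=.12,contact_N=8)); st('down')
bot.command_gripper(0.0,60); st('grip')
save('wrist','w2.png'); np.save('tpB.npy',np.c_[pose()[1],pose()[0]])
bot.servo_line(g+[0,0,.134],speed=.1); st('lift')
bot.sleep(.1); s=st()
yb=np.radians(2.8); pre=np.array([.4678,.1209,.134])
bot.servo_line(pre,downf(yb),speed=.15); bot.sleep(.2); st('pre')
np.save('tpC.npy',np.c_[pose()[1],pose()[0]]); save('wrist','w3.png')
E
```

```text
[ 0.68509409  0.19547584 -0.40593023  0.96939025  0.         -2.77414848]
above t 4.52 tcp [0.4031 0.3293 0.2002] F [0.2 0.5 0.1] M [-0.03  0.01  0.05] w 0.0854 ff 0.0
False
down t 5.47 tcp [0.4034 0.3296 0.1047] F [-0.1 -0.3  0.2] M [-0.03 -0.03 -0.01] w 0.0854 ff 0.0
grip t 6.13 tcp [0.403  0.3294 0.1042] F [-0.4 -0.8  3.3] M [-0.04  0.15 -0.02] w 0.0111 ff 59.0
lift t 6.63 tcp [0.403  0.3292 0.1337] F [-0.1  0.2 -3. ] M [-0.13  0.13 -0.06] w 0.0113 ff 58.3
 t 6.73 tcp [0.4026 0.3289 0.133 ] F [-0.1  0.  -3.7] M [-0.02  0.14  0.03] w 0.0113 ff 58.3
pre t 8.54 tcp [0.4677 0.1214 0.134 ] F [ 1.1  0.2 -3.8] M [-0.   0.1  0. ] w 0.0112 ff 58.3
```

View pics/w3.png

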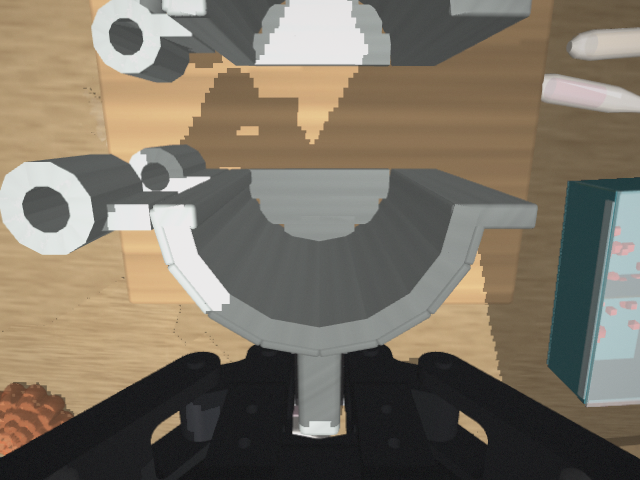

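This shows the gripped front half below, bore at (46,209), and the bolted half above, knuckle bore at (127,37). The two bottom face edges, at rows 168 and 65, look parallel.

```bash
python3 - <<'E'
from h import *
A=np.load('tpC.npy'); c=cam('wrist',(A[:,3],A[:,:3])); R=Ro.from_euler('z',np.radians(2.8)).as_matrix()
L=lambda u,v,z:(R.T@(onz(c,u,v,z)-A[:,3]))*1000   # board-aligned mm rel. TCP
fb=L(46,209,.1195);bk=L(127,37,.073)
lz=L(157,176,.0595)
print('front bore',fb,'lower',lz,'back',bk,'d',bk-fb)
f=[L(249,168,.0295),L(388,168,.0295)];b=[L(255,65,.012),L(390,65,.012)]
print(f,b)
print('top flanges front -y end',L(537,205,.1135),'back',L(530,12,.096))
print('world back',onz(c,127,37,.073))
m=cv2.imread('pics/w3.png')
cv2.imwrite('pics/c3.png',np.hstack([cv2.resize(m[140:260,0:133],(400,360),interpolation=2),cv2.resize(m[0:120,60:193],(400,360),interpolation=2)]))
E
```

```text
front bore [ 53.27614262  58.01465178 -14.4871066 ] lower [ 53.24942904  57.2457024  -74.4871066 ] back [ 95.56400785  56.56076922 -60.9871066 ] d [ 42.28786524  -1.45388257 -46.5       ]
[array([  53.12314498,   29.6228242 , -104.4871066 ]), array([  53.20761584,  -29.26118559, -104.4871066 ])] [array([  95.99987853,   28.00814631, -121.9871066 ]), array([  96.08783777,  -31.00036755, -121.9871066 ])]
top flanges front -y end [ 53.14586667 -49.38080749 -20.4871066 ] back [ 96.72891861 -50.50558202 -37.9871066 ]
world back [0.56037992 0.18252805 0.073     ]
```

View pics/c3.png

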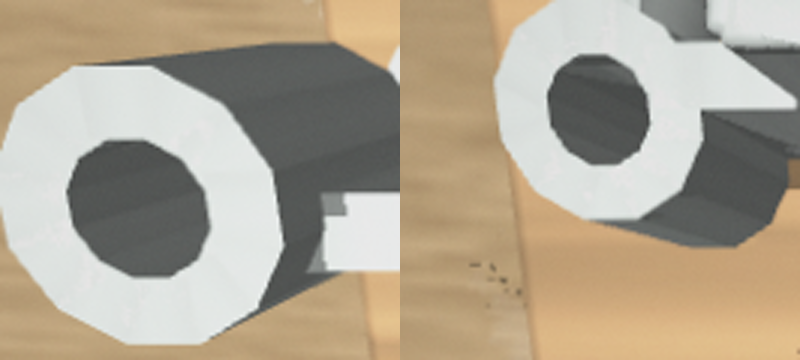

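```bash
python3 - <<'E'
from h import *
R=Ro.from_euler('z',np.radians(2.8)).as_matrix()
p0=np.load('tpC.npy')[:,3]
p=p0+R@[0,-.00155,0]
bot.servo_line(p,speed=.05)
bot.servo_line(p-[0,0,.014],speed=.06)
print(bot.servo_line(p-[0,0,.024],speed=.02,contact_N=4)); s=st('on board')
z=s['tcp_pos'][2]; p[2]=z+.0003
bot.servo_line(p,speed=.03); st('relax')
bot.servo_line(p+R@[.036,0,0],speed=.05); st('near')
print(bot.servo_line(p+R@[.050,0,0],speed=.015,contact_N=8)); s=st('meet')
print('slid',R.T@(s['tcp_pos']-p))
save('wrist','w4.png'); np.save('tpD.npy',np.c_[pose()[1],pose()[0]])
E
```

```text
True
on board t 9.56 tcp [0.4681 0.1199 0.1162] F [-0.3 -0.3  3.6] M [ 0.    0.11 -0.01] w 0.0114 ff 59.5
relax t 9.81 tcp [0.4677 0.1198 0.1164] F [ 0.   0.7 -1.9] M [-0.   -0.06 -0.07] w 0.0113 ff 58.5
near t 10.68 tcp [0.5038 0.1215 0.1164] F [ 0.7 -0.2 -2.6] M [ 0.03  0.02 -0.05] w 0.0113 ff 58.4
True
meet t 11.26 tcp [0.5105 0.1219 0.1163] F [-0.3 -0.2  6.1] M [ 0.01 -0.05  0.  ] w 0.0113 ff 59.7
slid [ 4.27660605e-02  5.38560904e-06 -2.44224451e-04]
```

View pics/w4.png

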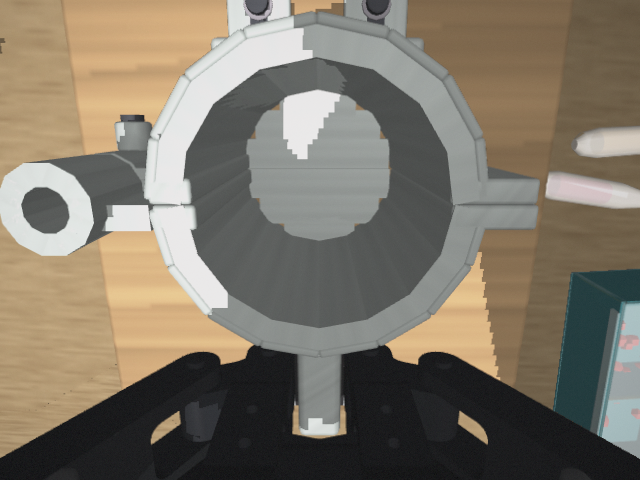

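The faces appear to have met: there is a single seam at row ~168 at the bottom and ~205 at the top, with the flange ends level. I'll press gently to confirm.

```bash
python3 - <<'E'
from h import *
R=Ro.from_euler('z',np.radians(2.8)).as_matrix()
p=np.load('tpD.npy')[:,3]
st('now')
for k in (1,2):
    r=bot.servo_line(pose()[0]+R@[.003,0,0],speed=.008,contact_N=10); s=st('push %s'%r); print(R.T@(s['tcp_pos']-p)*1000, R.T@s['ft_force'])
    if r: break
A=pose(); np.save('tpD.npy',np.c_[A[1],A[0]])
im=save('wrist','w5.png'); c=cam('wrist')
g=cv2.resize(im[150:260,0:200,::-1],(800,440),interpolation=2); cv2.imwrite('pics/c5.png',g)
E
```

```text
now t 11.31 tcp [0.5104 0.1219 0.1162] F [-0.9 -0.3  5.2] M [ 0.08 -0.11 -0.01] w 0.0112 ff 59.7
push True t 11.74 tcp [0.5108 0.122  0.1164] F [-2.1  0.4  4.9] M [ 0.03 -0.23 -0.09] w 0.0116 ff 59.6
[0.37126867 0.01494866 0.17163693] [-2.06597068  0.4722327   4.92080947]
```

View pics/c5.png

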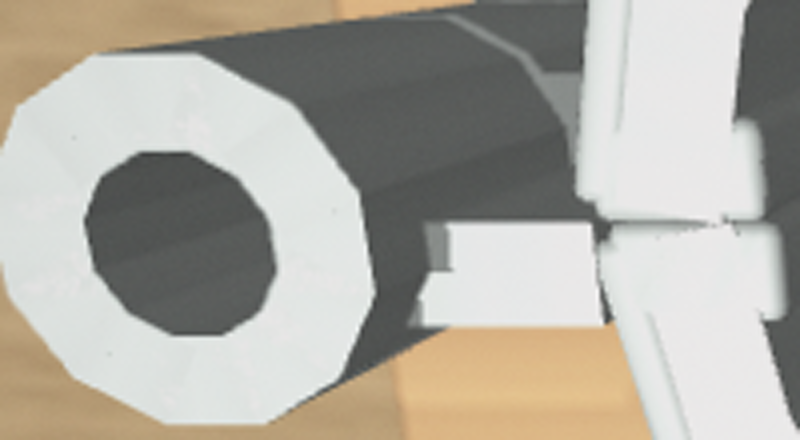

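The crop shows the faces shut, with a hairline seam at row ~220. The upper and middle knuckles form one straight column, bore at about (45,211) in the full picture. Next I'll release and look at the long pin.

```bash
python3 - <<'E'
from h import *
A=pose(); c=cam('wrist',A); print('bore',onz(c,45,210.8,.102))
bot.command_gripper(0.06); st('open')
bot.servo_line(A[0]+[0,0,.085],speed=.15); bot.sleep(.15)
# bore after release
T=pose(); np.save('tpE.npy',np.c_[T[1],T[0]]); save('wrist','w6.png'); print('pred bore px',proj(cam('wrist',T),onz(c,45,210.8,.102)))
bot.command_gripper(0.085)
q=down(np.radians(18.4-90)); k=np.array([.611,.3027,.248])
bot.goto(k,q); bot.sleep(.25); st('above pin')
T=pose(); np.save('tpF.npy',np.c_[T[1],T[0]]); im=save('wrist','w7.png'); c=cam('wrist',T)
for z in(.124,.094,.090):print(z,proj(c,[.611,.3027,z]))
h=cv2.cvtColor(im,cv2.COLOR_RGB2HSV); u,v=map(int,proj(c,[.611,.3027,.124]))
for r in range(v-50,v+50,5): print(r,' '.join('%3d/%3d'%(h[r,cc,1],h[r,cc,2]) for cc in range(u-50,u+51,8)))
E
```

```text
bore [0.5608056  0.18223934 0.102     ]
open t 12.32 tcp [0.5099 0.1218 0.1154] F [-0.  -0.1 -0.2] M [ 0.01  0.01 -0.04] w 0.0599 ff 0.0
pred bore px (np.float64(176.02088994345988), np.float64(165.35478653229916))
above pin t 17.73 tcp [0.611  0.3027 0.248 ] F [ 0.5 -0.2  0.1] M [-0.02  0.01 -0.03] w 0.0846 ff 0.0
0.124 (np.float64(320.2239228727895), np.float64(272.3316821137212))
0.094 (np.float64(320.08430716360164), np.float64(254.5020460788615))
0.09 (np.float64(320.06823300756736), np.float64(252.4500397713854))
222  90/196  89/197  91/194 133/201 135/183 133/188 136/190 134/188 134/189 134/184 129/182  89/197  87/202
227  86/201  88/200  90/193 134/200 133/184 133/186  11/ 92 132/183 134/189 133/186 126/170  86/171  88/197
232  89/197  91/197  91/191 134/200 135/185 135/181  14/ 92 132/135 133/186 135/185 120/162  87/202  88/198
237  94/189  89/197  90/196 135/200 134/186 134/189  11/ 92 129/115 132/179 134/184 106/147  85/179  87/202
242  91/194  89/194  88/196 133/199 137/183  52/122  11/211  10/130 129/107 130/116 100/135  86/201  92/195
247  88/196  89/197  90/196 135/200
[... 884 characters left out ...]
/122  85/120  92/185  84/125  86/121  88/119  85/123
292  88/197  88/201  90/198  88/201  84/122  86/122  84/122  89/121  92/192  86/125  84/125  87/120  84/121
297  90/105  85/203  92/193  91/197  85/123  85/123  86/121  84/122  84/121  82/124  85/123  92/117  84/125
302 100/178  95/115  94/100  88/200  82/121  88/119  87/120  91/118  86/124  84/124  86/125  89/118  82/124
307 102/215  97/227 100/193  96/122  95/ 86  89/103  91/118  88/119  84/125  88/119  84/124  87/120  86/122
312 101/212  97/225  98/221  97/224  98/125  97/105  96/ 80  90/ 85  88/199  86/118  88/119  86/121  86/122
317 101/209  98/222  98/222  97/225 100/215 101/166  99/132  97/110  85/204  89/195  91/191  85/123  84/121
```

```bash
python3 - <<'E'
from h import *
def ld(f): A=np.load(f); return cam('wrist',(A[:,3],A[:,:3]))
im=cv2.imread('pics/w7.png'); h=cv2.cvtColor(im,cv2.COLOR_BGR2HSV); c=ld('tpF.npy')
m=((h[...,1]<40)&(h[...,2]>165)).astype(np.uint8); n,l,s,ce=cv2.connectedComponentsWithStats(m)
for i in range(1,n):
    if s[i,4]>100 and abs(ce[i]-[320,272]).max()<40: print(s[i],ce[i],onz(c,*ce[i],.124),onz(c,s[i,0]+s[i,2]/2-.5,s[i,1]+s[i,3]/2-.5,.124))
im=cv2.imread('pics/w6.png'); h=cv2.cvtColor(im,cv2.COLOR_BGR2HSV); c=ld('tpE.npy'); u,v=176,165
for r in range(v-24,v+25,4): print(r,' '.join('%3d'%h[r,cc,2] for cc in range(u-28,u+29,4)))
for th in (130,):
    m=((h[...,2]<th)).astype(np.uint8); n,l,s,ce=cv2.connectedComponentsWithStats(m)
    i=l[v,u]; print(s[i],ce[i],onz(c,*ce[i],.102))
E
```

```text
[305 259  28  27 576] [318.82986111 272.30381944] [0.61032613 0.30249113 0.124     ] [0.61011625 0.30259318 0.124     ]
141 201 208 190 228 229 222 173 148 120  99  99 100 100 102 135
145 203 208 211 228 237 237 238 239 238 238 124 101 102 101 100
149 208 208 233 237 237 238 238 238 238 239 239 225  96  96  98
153 198 201 238 238 238 239 238 239 239 239 238 239  98 100  99
157 201 229 238 238 238 136  87  89  86 232 239 239 239  99  98
161 195 238 238 238 214  88  91  92  92 125 239 238 238 160  91
165 200 235 239 239  96  92  94  91  96 105 200 239 239 219 104
169 196 235 238 238 132  96 100  99  99  99 174 239 239 227 111
173 201 227 238 239 238  99 100 100 102 101 239 239 240 230 180
177 206 216 238 239 239 234 102 102 100 227 239 239 239  96 239
181 202 213 218 238 238 239 239 239 239 239 239 239 236  87 190
185 205 205 206 218 239 239 238 239 239 239 239 239 186 233 232
189 203 201 217 216 220 233 238 239 239 239 229 226 227 227 228
[164 155  24  24 441] [175.31519274 166.68027211] [0.56105408 0.18330088 0.102     ]
```

```bash
python3 - <<'E'
from h import *
k=np.array([.6102,.3026,.168])
bot.servo_line(k+[0,0,.02],speed=.12)
print(bot.servo_line(k,speed=.05,contact_N=5)); st('at')
bot.command_gripper(0.0,60); s=st('grip'); bot.sleep(.1); s=st('grip')
bot.servo_line(s['tcp_pos']+[0,0,.112],speed=.12); st('lift')
b=np.array([.561,.1830,.272]); bot.servo_line(b,speed=.15); bot.sleep(.2); s=st('over bore')
T=pose(); np.save('tpG.npy',np.c_[T[1],T[0]]); im=save('wrist','w8.png'); c=cam('wrist',T); print('tip px',proj(c,T[0]-[0,0,.158]),'bore',proj(c,[.561,.183,.102]),'knob top',proj(c,T[0]-[0,0,.044]))
E
```

```text
False
at t 18.98 tcp [0.6101 0.3026 0.1677] F [ 1.2 -0.2 -0.5] M [ 0.03 -0.04  0.01] w 0.0847 ff 0.0
grip t 19.63 tcp [0.6103 0.3027 0.1683] F [0.6 0.2 0.8] M [ 0.01 -0.02 -0.01] w 0.014 ff 58.4
grip t 19.73 tcp [0.6103 0.3026 0.1683] F [0.1 0.4 1.7] M [ 0.03 -0.07  0.03] w 0.0137 ff 58.4
lift t 20.82 tcp [0.6101 0.3025 0.2793] F [ 0.7 -0.7  0.3] M [ 0.06 -0.02 -0.  ] w 0.0135 ff 58.5
over bore t 22.03 tcp [0.5612 0.1837 0.2717] F [ 0.4 -0.7 -1.6] M [-0.   -0.04  0.04] w 0.014 ff 58.5
tip px (np.float64(320.0856795334928), np.float64(252.48674253412875)) bore (np.float64(319.29731562061505), np.float64(247.74087690225593)) knob top (np.float64(320.8605252848091), np.float64(358.692533422555))
```

```bash
python3 - <<'E'
import cv2
im=cv2.imread('pics/w8.png'); h=cv2.cvtColor(im,cv2.COLOR_BGR2HSV)
for r in range(216,300,3): print(r,' '.join('%3d'%h[r,c,2] if h[r,c,1]<45 else ' . ' for c in range(286,358,3)))
E
```

```text
216  .   .   .   .   .   .   .  124 145 126 127 119 113 118  96  .   .   .   .   .   .   .   .   . 
219  .   .   .   .   .   .   .  162 127 126 128 120 115 116  94  .   .   .   .   .   .   .   .   . 
222  .   .   .   .   .   .   .  126 130 196 240 236 240 187  95 109  .   .   .   .   .   .   .   . 
225  .   .   .   .   .   .   .  127 139 126 127 115 115 123 241  94  .   .   .   .   .   .   .   . 
228  .   .   .   .   .   .   .  163 128 128 127 113 117 116  97 240 135 183 180 133  .   .   .   . 
231  .   .   .   .   .   .   .  127 128 127 127 115 115 116  94 113 142 213 228 212  .   .   .   . 
234  .   .   .   .   .   .   .  127 228 240 241 241 241 230  94  96 164 166 240 225 103  .   .   . 
237  .   .   .   .   .   .  124 229 241 241 241 241 242 241 240  94 139 158 171 122  .   .   .   . 
240 149 185 239 240 240 239 234 240 241 241 233 222 241 241 242 240 121 135 146  .   .   .   .   . 
243 240 195 133 120 122 125 241 241 241 115 175 226 207 233 241 241 157  .   .   .   .   .   .   . 
246 128 130 129 120 120 142 240 241 205  94 108 128 128 125 241 241 228  .   .   .   .   .   .   . 

[... 999 characters left out ...]

279 241 241 241 240 241 241 241 226 239 102  99  94  87  78  88  92  93  93  98 156  88 102 166 169
282 241 241 241 241 241 238 240 188 240 103  98  94  88  78 143 131  90  93  92 157  91 127 168 168
285 171 168 227 241 232 240 237 209 240  75  75  94  88  77 144 145 153  91  95 133 125 148 165 168
288 168 167 240 241 219 240 240 240 202  76  74  75  77  76 147 174 152 150  92  95 158 163 165 168
291 166 214 241 241 234 240 241 241 216  77  73  75  75  73 125 173 171 155 141  87 155 144 166 169
294 165 241 240 241 240 239 240 241 199  76 101  97  92  73 123 173 174 173 159 133 133 139 167 166
297 100 100 101  92  27 217 240 132  82 121 145 196 174 109  95  88 174 121  31  95 102 102 103 101
```

The pixel map shows the pin shaft at columns 312–327, with its tip over the bore ring (centre about (319,250)). They line up to about 1 mm. I'll go down gently, with a small feeling search.

```bash
cat > ins.py <<'E'
from h import *
def search(b,zc=.262,zin=.247,cN=5):
    offs=[(0,0)]+[(r*np.cos(a),r*np.sin(a)) for r,n in((.0015,6),(.003,10)) for a in np.linspace(0,2*np.pi,n,endpoint=False)]
    for dx,dy in offs:
        p=np.array([b[0]+dx,b[1]+dy,zc]); bot.servo_line(p,speed=.06)
        hit=bot.servo_line([p[0],p[1],zin],speed=.02,contact_N=cN); s=st('try %.1f %.1f %s'%(dx*1e3,dy*1e3,hit))
        if s['tcp_pos'][2]<.252: return True
        if s['time_s']>45: return False
    return False
if __name__=='__main__':
    b=[.561,.1830]; bot.servo_line([*b,.264],speed=.05); bot.sleep(.1); st('start')
    print(search(b))
E
python3 ins.py
```

```text
start t 22.49 tcp [0.5609 0.183  0.2639] F [-1.  -0.   0.1] M [-0.    0.03  0.  ] w 0.0138 ff 58.5
try 0.0 0.0 False t 23.64 tcp [0.561  0.183  0.2471] F [ 0.2 -0.5 -0.8] M [ 0.02 -0.01 -0.02] w 0.0137 ff 58.5
True
```

```bash
python3 - <<'E'
from h import *
b=[.561,.1830]
for z,n in((.236,5),(.222,5)):
    r=bot.servo_line([*b,z],speed=.025,contact_N=n); st('%s'%r)
    if r: break
E
```

```text
False t 24.23 tcp [0.5609 0.183  0.2359] F [ 0.1 -0.1 -0.7] M [ 0.05  0.07 -0.02] w 0.0137 ff 58.5
False t 24.94 tcp [0.561 0.183 0.222] F [-0.4  0.9 -0.2] M [-0.01  0.01 -0.05] w 0.0139 ff 58.5
```

```bash
python3 - <<'E'
from h import *
b=[.561,.1830]
for z,n in((.208,15),(.200,15),(.190,8),(.184,8)):
    r=bot.servo_line([*b,z],speed=.02,contact_N=n); st('%s'%r)
    if r: break
E
```

```text
False t 25.79 tcp [0.5605 0.1829 0.2075] F [-2.4 -0.1 -1.1] M [-0.01  0.78 -0.05] w 0.0141 ff 58.5
False t 26.34 tcp [0.5608 0.1829 0.1995] F [-3.  -0.8 -2. ] M [-0.09  0.83 -0.04] w 0.0134 ff 58.7
False t 26.99 tcp [0.5608 0.1829 0.1895] F [-2.6 -0.4 -2.3] M [-0.04  0.8   0.03] w 0.0142 ff 58.7
False t 27.44 tcp [0.5608 0.1829 0.1835] F [-3.7  0.2 -1.5] M [-0.06  0.86 -0.02] w 0.0139 ff 58.7
```

```bash
python3 - <<'E'
from h import *
b=[.561,.1830]
r=bot.servo_line([*b,.176],speed=.01,contact_N=8); s=st('%s'%r)
if r:
    r=bot.servo_line(s['tcp_pos']-[0,0,.002],speed=.008,contact_N=6); st('confirm %s'%r)
E
```

```text
True t 27.96 tcp [0.561  0.1831 0.1802] F [-1.   0.4  5.3] M [0.02 0.36 0.05] w 0.0137 ff 59.3
confirm True t 28.18 tcp [0.5612 0.1832 0.1802] F [-2.3 -0.7  5. ] M [-0.1   0.5   0.03] w 0.0137 ff 59.4
```

```bash
python3 - <<'E'
from h import *
p=pose()[0]
bot.command_gripper(0.05); st('open')
bot.servo_line(p+[0,0,.06],speed=.12); bot.command_gripper(0.0)
st('shut'); r=bot.servo_line([.561,.183,.216],speed=.06,contact_N=8)
r=bot.servo_line([.561,.183,.204],speed=.012,contact_N=8); s=st('touch %s'%r)
bot.servo_line([.561,.183,.25],speed=.12); bot.command_gripper(.06)
A=np.load('tpE.npy'); q=Ro.from_matrix(A[:,:3]).as_quat()
bot.goto(A[:,3],[q[3],*q[:3]]); bot.sleep(.3); T=pose(); print((T[0]-A[:,3])*1e3, np.degrees(Ro.from_matrix(T[1]@A[:,:3].T).as_rotvec())); st()
n=save('wrist','w9.png')[:,:,::-1]; o=cv2.imread('pics/w6.png'); c=cam('wrist',(A[:,3],A[:,:3]))
R=Ro.from_euler('z',np.radians(2.8)).as_matrix(); b=np.array([.561,.183,.096])
# patches: -y flange front / back, shell front / back tops
for nm,l in(('front -y flange',[-.006,-.103,0]),('back -y flange',[.006,-.103,0]),('seam -y',[0,-.1,0]),('front shell mid',[-.033,-.058,0]),('back shell mid',[.033,-.058,0]),('front shell -y',[-.02,-.085,0]),('back shell -y',[.02,-.085,0])):
    u,v=map(int,proj(c,b+R@l)); 
    if not(30<u<610 and 30<v<450): print(nm,'out',u,v); continue
    t=o[v-13:v+14,u-13:u+14]; w=n[v-25:v+26,u-25:u+26]; m=cv2.matchTemplate(w,t,cv2.TM_CCOEFF_NORMED); _,mx,_,lo=cv2.minMaxLoc(m); print(nm,(u,v),'shift px',lo[0]-12,lo[1]-12,round(mx,2))
u,v=map(int,proj(c,b+R@[0,0,.04])); h=cv2.cvtColor(n.copy(),cv2.COLOR_BGR2HSV)
u,v=map(int,proj(c,b+R@np.array([0,-.1,0]))); print('seam cols old/new',[(r,int(o[r,u].mean()),int(n[r,u].mean())) for r in range(v-9,v+10)])
E
```

```text
open t 28.62 tcp [0.56   0.1828 0.1787] F [ 1.3  0.5 -0.2] M [-0.    0.03  0.02] w 0.0498 ff 0.0
shut t 29.81 tcp [0.5611 0.1831 0.2401] F [0.1 0.3 0.2] M [-0.05 -0.04  0.01] w -0.0001 ff 0.0
touch True t 31.03 tcp [0.5611 0.1831 0.2086] F [-2.2  0.2  4.1] M [-0.01  0.1  -0.01] w 0.0 ff 2.4
[ 0.00588505  0.01453502 -0.00908772] [0.00197423 0.00221631 0.000642  ]
 t 36.18 tcp [0.5101 0.1218 0.2001] F [-0.1 -0.3  0.4] M [-0.01 -0.04 -0.04] w 0.06 ff 0.0
front -y flange (423, 177) shift px 0 0 1.0
back -y flange (425, 148) shift px 0 0 1.0
seam -y (417, 163) shift px 0 0 1.0
front shell mid (317, 238) shift px 0 0 1.0
back shell mid (316, 78) shift px 0 0 1.0
front shell -y (379, 209) shift px 0 0 1.0
back shell -y (383, 113) shift px 0 0 1.0
seam cols old/new [(154, 169, 170), (155, 166, 168), (156, 163, 164), (157, 162, 162), (158, 158, 160), (159, 155, 158), (160, 155, 156), (161, 155, 154), (162, 150, 153), (163, 136, 136), (164, 98, 100), (165, 113, 115), (166, 145, 147), (167, 166, 167), (168, 168, 171), (169, 167, 169), (170, 165, 167), (171, 162, 164), (172, 158, 161)]
```

The pin is home: knob top felt at z = 0.1356 against 0.136 expected. The front half has not moved. As a last check I'll press gently on the back of the web to make sure the halves are fully shut.

```bash
python3 - <<'E'
from h import *
R=Ro.from_euler('z',np.radians(2.8)).as_matrix(); f=np.array([.5638,.125,0])
bot.servo_line(f+R@[-.108,0,0]+[0,0,.2],speed=.15); bot.command_gripper(0)
p=f+R@[-.108,0,0]+[0,0,.122]; bot.servo_line(p,speed=.12)
r=bot.servo_line(p+R@[.018,0,0],speed=.05,contact_N=8); st(r)
for i in range(2):
    r=bot.servo_line(f+R@[-.068,0,0]+[0,0,.122],speed=.012,contact_N=9); s=st('push %s'%r); print(R.T@(s['tcp_pos']-f)*1e3)
bot.servo_line(p,speed=.06); bot.servo_line(p+[0,0,.08],speed=.15); bot.command_gripper(.06)
A=np.load('tpE.npy'); bot.servo_line(A[:,3],speed=.15); bot.sleep(.3); st()
n=save('wrist','w10.png')[:,:,::-1]; o=cv2.imread('pics/w6.png')
for nm,u,v in(('front fl',423,177),('front shell',317,238),('back shell',316,78)):
    t=o[v-13:v+14,u-13:u+14]; w=n[v-25:v+26,u-25:u+26]; m=cv2.matchTemplate(w,t,cv2.TM_CCOEFF_NORMED); _,mx,_,lo=cv2.minMaxLoc(m); print(nm,lo[0]-12,lo[1]-12,round(mx,3))
print([int(n[r,417].mean()) for r in range(158,172)])
E
```

```text
False t 38.65 tcp [0.4741 0.1206 0.1219] F [-0.3  0.1 -0.4] M [ 0.07 -0.02  0.01] w -0.0001 ff 0.0
push True t 39.69 tcp [0.4836 0.121  0.1211] F [-0.2  0.6  0.8] M [-0.01  0.    0.03] w -0.0001 ff 0.0
[-8.02578325e+01 -1.15631991e-01  1.21081334e+02]
push True t 40.12 tcp [0.4837 0.1208 0.1202] F [ 0.2 -0.8  0.3] M [-0.03 -0.07 -0.  ] w -0.0001 ff 0.0
[-80.18865324  -0.29145012 120.24005106]
 t 42.83 tcp [0.5096 0.1218 0.2003] F [ 0.3  0.1 -0.4] M [-0.02 -0.02  0.02] w 0.0601 ff 0.0
front fl 1 -4 0.909
front shell 0 -4 0.983
back shell 0 -5 0.966
[152, 136, 104, 137, 161, 172, 170, 168, 166, 163, 160, 158, 157, 156]
```

```bash
python3 - <<'E'
from h import *
bot.servo_line(pose()[0]+[0,0,.08],speed=.15); st(); print(order.finish_job())
E
```

```text
t 43.56 tcp [0.5095 0.1218 0.2797] F [-0.3 -0.2 -0.7] M [-0.02 -0.    0.04] w 0.0599 ff 0.0
the job is handed in; nothing more can be done
None
```

The job is handed in at 43.6 s: the mould is shut and upright, the long pin's collar is home (felt within 0.5 mm of the expected height), and the arm never touched the short pin or the bottles; the judge's verdict was not shown.

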